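# Slide the cutting die into its pocket

### The job

Two steel cutting dies lie on the wooden slide plate, one on either side of its pocket. Slide the long straight-sided die along the plate, keeping it on the wood rather than lifting it, until it drops into the pocket and sits flat on the bottom. Leave the wide oval die where it is.

Things in the scene. Friction and masses are not known exactly. Their poses are not given: they have to be found in the camera images.
- long_die_center (a point): Centre (half-way up) of the die to move: a dark hollow strip-steel band with straight parallel sides and rounded ends, 88 mm long (its x axis), 36 to 40 mm wide (y), 30 mm tall (z up), 0.14 to 0.28 kg. Loose on the slide plate, on either side of the pocket, about 130 mm from it, its length within 15 degrees of the pocket's. Can be gripped across its width from above.
- oval_die_center (a point): Centre (half-way up) of the other die, to be left alone: a broad oval strip-steel band, 105 mm long (x), 66 mm wide (y), 30 mm tall, loose on the slide plate on the other side of the pocket. Too big for the pocket.
- pocket (a point): Centre of the pocket's mouth, level with the top of the slide plate (a fixed wooden slab, 160 mm along x, 400 mm along y, 24 mm thick, centred here; z up). The pocket is a rectangular recess 102 mm long (x), 54 mm wide (y), 12 mm deep, floor lined dark, no raised rim. The die seats with its long axis along this x axis, either way round, with 7 mm of play on each side.
There are look-alikes about, which are no part of the job. Leave any purple or turquoise look-alike of the part that bears long_die_center alone.

How it is judged:
At the end, for the whole second after the job is handed in: The long straight-sided die sits flat on the pocket's floor: its centre 23 to 31 mm above the board (27 when seated), within 15 mm of the pocket's centre, its length within 0.25 rad of the pocket's and upright within 0.08 rad; the oval die is within 30 mm of where it started (height (world z) of long_die_center between 0.023 and 0.031 m and horizontal distance between long_die_center and pocket below 0.015 m and angle between the x axis of long_die_center and the x axis of pocket, either way round below 0.25 rad and angle between long_die_center's own z axis and vertical below 0.08 rad and distance of oval_die_center from where it was at the start of the episode below 0.03 m); the robot touches nothing.
It fails at once if the long die is lifted more than 20 mm off the plate instead of being slid (height (world z) of long_die_center above 0.059 m).
It fails at once if the oval die is moved by more than 30 mm (distance of oval_die_center from where it was at the start of the episode above 0.03 m).
It also fails if it takes over 38 s, if anything falls off the work surface, if the arm or the gripper's body presses on something with over 40 N, if the wrist force passes 120 N, or if a joint passes its speed limit or range.

### The arm

A 6-joint arm with a two-finger parallel gripper is mounted at the origin on a cart in front of the work surface, level with it; the furniture and walls round the work are solid. World frame = base frame: x ahead of the robot, y to its left, z up, the work surface at z = 0. Lengths are in m, angles in rad, forces in N, time in s.
With the tool pointing down it reaches from about 0.25 to 0.775 m from the base axis. Payload 4 kg.
Tool frame: the origin (TCP) lies between the finger pads; the fingertips stand 11 mm ahead of it and the grasp point (between the pads) lies 8 mm behind it; z points along the fingers, y is the direction in which the jaws open and shut (so a half turn about z gives the same grasp; the last joint's range is limited). The gripper opens to 94 mm and grips with 3 to 60 N. Pads are 16 mm wide; open, the fingers measure 119 mm over their backs; the gripper's body (75 mm by 177 mm) begins 78 mm behind the grasp point.
Start: joints at [1.008, 0.087, 1.371, -0, 1.684, -0.103], TCP at [0.244, 0.493, 0.217] pointing down, gripper open.
Joint ranges: [-3.1, 3.1], [-0.76, 2.03], [0.27, 2.55], [-1.08, 4.22], [0.17, 2.65], [-2.57, 2.57]. Speed limits (rad/s): [2.79, 2.79, 3.14, 3.14, 3.14, 3.14].

### API

Orientations are given as [roll, pitch, yaw] about the fixed x, y, z axes, in that order (R = Rz(yaw) Ry(pitch) Rx(roll)).
In Python, from bench import get_obs, cams, ticket gives the robot as it stands. The module is installed in compiled form; this text tells all that it offers.
- The arm moves only by the shell command python3 -m crank 'ROWS'. ROWS is JSON, a list of rows, each an object of numbers: "tx", "ty", "tz": the shift along the tool's x, y, z in cm; "twist": the turn about the tool's z in degrees; "grip": the opening, from 0 (shut) to 1 (fully open). In form: [{"tx": .., "ty": .., "tz": .., "twist": .., "grip": ..}, ...]. A call has 1 to 12 rows; each row shifts and turns the commanded pose from where the row before left it, along the tool's axes as they then stand; what a row does not reach is not made up. A row lasts 1/8 s, in which the tool goes at most 62.5 mm and 10.7 degrees, less where a joint would pass 70% of its speed; a pose out of reach is approached as far as the arm can. A call is refused whole if a number of a shift passes 6.25 or a number of a turn 10.7, either way. A call with a gripper value outside its range is refused whole. The fingers move at their own pace and stop on an object; the grip force is fixed at half the most. Time passes only in rows, so rows that do not move let the fingers close. It gives the time, the measured TCP pose, the force and the opening at its end, in the units of the state.
- get_obs(): the state, without advancing time (a new reading comes with each control period).
- cams.snapshot(name): name is "side" or "top" or "wrist"; returns a dict with "frame" (400x640x3 uint8, red, green, blue), "intrinsics" (3x3 intrinsics, pixels), "R" (3x3) and "t" (3): a world point X has camera coordinates R X + t; the wrist camera has in their place "hand_eye" (4x4, takes a point from camera to tool coordinates, whose origin is the TCP and whose axes are the flange's). Camera axes: x right, y down, z forward; pixel columns grow to the right and rows downward; lengths in m; the calibration is good to about 2 mm. A picture is of the moment at which its call begins: read the wrist's pose just before it. There is no depth.
- ticket.close_job(): hands the job in, once; it reports no verdict.
Trained networks look in a picture, given as the dict that the camera call returned (one of the last four; its "shot" number tells which), for a name from the list of things; names that differ only in an ending like _2 or _b are one class to them, and where a whole thing is asked for, a point or a joint stands for the part that bears it (a point fixed in the world has none). Each returns a list of dicts, best first, with "conf" (0 to 1); they miss things now and then, are a little off and sometimes report something else, mostly with a low value. They report only what shows in the picture. A call takes as long as a camera call. They do not tell look-alikes from the thing itself.
- cams.outline_of(picture, query): "region" (400x640 bool, what is visible of it) and "centre" ([column, row] in pixels, amid what is visible of it).
The state is a dict: "time": time; "joint_positions": joint angles; "qvel": joint speeds; "joint_torque": joint torques, N m; "tool_pos": TCP position; "ee_rot": TCP orientation; "wrist_force": force on the tool from outside, world axes, zero at the start; "wrist_torque": the same for the moment, N m; "width": finger opening in m.
Only numpy, scipy, OpenCV 4.12 (cv2) and the standard library are available. Lean on these libraries where they do the work, as an engineer would, in place of code of your own. Each camera call takes 0.05 s, during which the arm holds its last target.

## Working session

There is one attempt and no reset: what is moved stays moved. The work goes in short steps, Python scripts to look and compute and a shell command to move; the robot and the scene stay as the last step left them, time stands still between calls to the robot, and variables do not carry over. Pictures are saved under pics/ and viewed, and the job is handed in when it is done.

```bash
mkdir -p pics
cat > h.py <<'E'
import numpy as np, cv2
from bench import get_obs, cams, ticket
def save(n,im): cv2.imwrite(f'pics/{n}.png',cv2.cvtColor(im,cv2.COLOR_RGB2BGR))
def ray(p,uv):
    d=np.linalg.inv(p['intrinsics'])@np.array([uv[0],uv[1],1.]); R=np.array(p['R']); t=np.array(p['t'])
    return -R.T@t, R.T@d
def onz(p,uv,z):
    c,d=ray(p,uv); return c+d*(z-c[2])/d[2]
def tri(a,ua,b,ub):
    c1,d1=ray(a,ua);c2,d2=ray(b,ub)
    d1=d1/np.linalg.norm(d1);d2=d2/np.linalg.norm(d2)
    s=np.linalg.lstsq(np.c_[d1,-d2],c2-c1,rcond=None)[0]
    p,q=c1+s[0]*d1,c2+s[1]*d2
    return (p+q)/2,np.linalg.norm(p-q)
E
python3 - <<'E'
from h import *
for n in ['top','side']:
    p=cams.snapshot(n); save(n+'0',p['frame'])
    for q in ['long_die_center','oval_die_center','pocket']:
        for r in cams.outline_of(p,q): print(n,q,round(r['conf'],2),r['centre'],int(r['region'].sum()), onz(p,r['centre'],.024).round(3))
o=get_obs();print(o['time'],o['tool_pos'],o['ee_rot'],o['width'])
E
```

```text
top long_die_center 0.85 [229.0, 236.3] 411 [0.357 0.163 0.024]
top long_die_center 0.76 [220.1, 164.2] 708 [0.529 0.192 0.024]
top long_die_center 0.75 [403.3, 148.3] 405 [ 0.579 -0.247  0.024]
top oval_die_center 0.59 [332.1, 163.3] 422 [ 0.538 -0.077  0.024]
top pocket 0.83 [281.1, 162.9] 10277 [0.536 0.045 0.024]
side long_die_center 0.92 [303.5, 159.2] 520 [0.524 0.208 0.024]
side long_die_center 0.8 [340.0, 276.6] 842 [ 0.375 -0.235  0.024]
side long_die_center 0.75 [251.9, 183.4] 691 [0.362 0.155 0.024]
side long_die_center 0.73 [431.4, 251.5] 964 [ 0.564 -0.256  0.024]
side oval_die_center 0.71 [367.8, 203.1] 1140 [ 0.553 -0.051  0.024]
side pocket 0.79 [344.5, 197.3] 5753 [ 0.52  -0.005  0.024]
0.4 [0.24406899 0.4928299  0.2163432 ] [-3.14139003e+00 -2.66446835e-05  2.68176073e+00] 0.09417713211482734
```

View pics/top0.png

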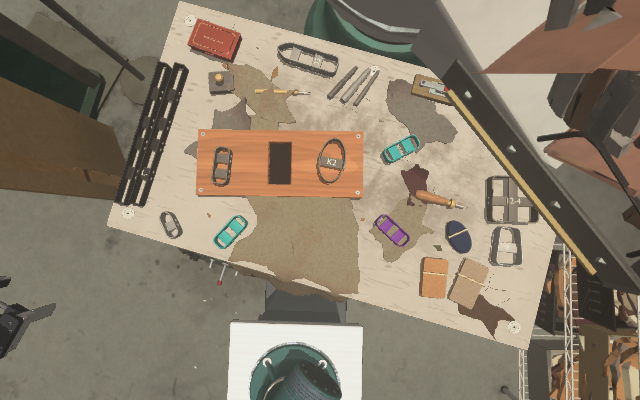

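View pics/side0.png

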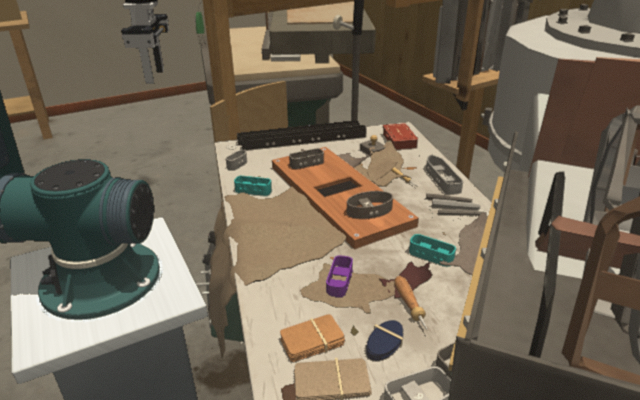

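The candidates for long_die_center in the top view are (222,165), dark on the wood; (229,236), turquoise; (403,148), turquoise; (392,231), purple; and a grey die at (171,225), off the plate. Only the dark straight-sided one at (222,165) lies on the slide plate, so it fits. I'll confirm it in an enlarged crop and measure it.

Run:
```python
from h import *
T=cams.snapshot('top'); S=cams.snapshot('side')
a=cv2.resize(T['frame'][120:210,185:375],None,fx=4,fy=4,interpolation=cv2.INTER_CUBIC)
b=cv2.resize(S['frame'][135:250,260:425],None,fx=2,fy=2,interpolation=cv2.INTER_CUBIC)
c=np.zeros((a.shape[0]+b.shape[0],a.shape[1],3),np.uint8); c[:a.shape[0]]=a; c[a.shape[0]:,:b.shape[1]]=b
save('crop1',c)
# wood mask
f=T['frame'].astype(int)
hsv=cv2.cvtColor(T['frame'],cv2.COLOR_RGB2HSV)
rt=[r for r in cams.outline_of(T,'long_die_center') if abs(r['centre'][0]-221)<10 and abs(r['centre'][1]-165)<10]
rs=[r for r in cams.outline_of(S,'long_die_center') if abs(r['centre'][0]-304)<15 and abs(r['centre'][1]-159)<12]
def info(r):
    v,u=np.nonzero(r['region']); return u.min(),u.max(),v.min(),v.max()
for r in rt+rs: print(r['conf'],r['centre'],info(r))
if rt and rs: print('tri',tri(T,rt[0]['centre'],S,rs[0]['centre']))
# plate in top
m=((hsv[...,0]<14)&(hsv[...,1]>90)&(hsv[...,2]>90)).astype(np.uint8); m[:120]=0;m[205:]=0;m[:,:185]=0;m[:,375:]=0
m=cv2.morphologyEx(m,cv2.MORPH_OPEN,np.ones((3,3)))
cs,_=cv2.findContours(m,0,2); c=max(cs,key=cv2.contourArea)
box=cv2.boxPoints(cv2.minAreaRect(c)); print('plate',[onz(T,x,.024).round(3) for x in box], box.round(1))
# pocket: dark region
d=(f.sum(2)<160).astype(np.uint8); d[:138]=0;d[190:]=0;d[:,:262]=0;d[:,300:]=0
cs,_=cv2.findContours(d,0,2); c=max(cs,key=cv2.contourArea)
box=cv2.boxPoints(cv2.minAreaRect(c)); w=np.array([onz(T,x,.024) for x in box]);print('pocket',w.round(3),w.mean(0),box.round(1))
if rt:
    v,u=np.nonzero(rt[0]['region']); h=cv2.convexHull(np.c_[u,v].astype(np.float32))
    for z in (.039,.054):
        w=np.array([onz(T,x,z)[:2] for x in h[:,0]],np.float32)
        print(z,cv2.minAreaRect(w))
```

```text
0.89 [218.0, 168.7] (np.int64(211), np.int64(231), np.int64(146), np.int64(184))
0.6 [308.6, 159.5] (np.int64(289), np.int64(323), np.int64(148), np.int64(169))
tri (array([0.52297881, 0.19202946, 0.03048213]), np.float64(0.013566339004081534))
plate [array([0.453, 0.248, 0.024]), array([0.615, 0.253, 0.024]), array([ 0.619, -0.15 ,  0.024]), array([ 0.458, -0.15 ,  0.024])] [[195.7 194.9]
 [196.7 128.3]
 [363.  130.9]
 [362.  197.5]]Traceback (most recent call last):
  File "<stdin>", line 23, in <module>
ValueError: max() iterable argument is empty
```

View pics/crop1.png

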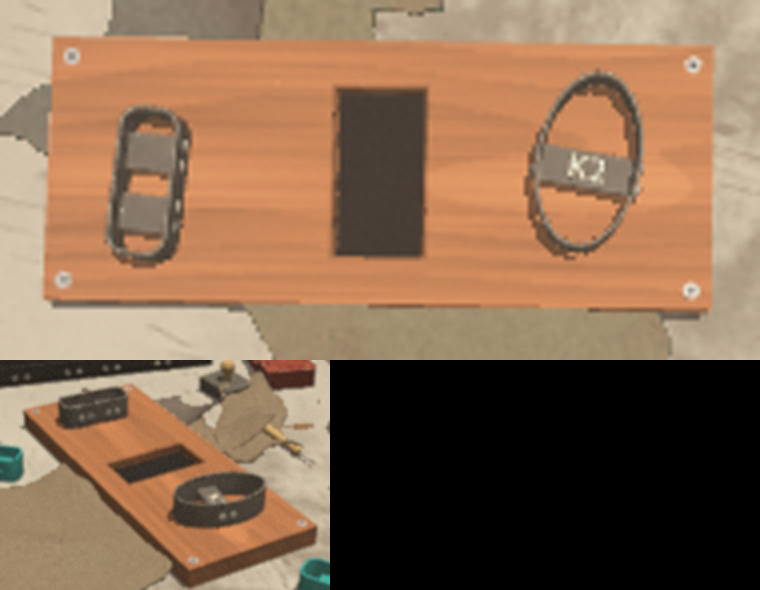

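The crop confirms it. The die on the left of the wood (top px 222,166) is straight-sided, dark and hollow with two bridges. The oval "K2" is at (332,162), and the empty pocket is at (280,163). Next I'll work out the measurements and the approach.

```bash
cat >> h.py <<'E'
def wrist():
    from scipy.spatial.transform import Rotation as Ro
    o=get_obs(); p=cams.snapshot('wrist'); T=np.eye(4); T[:3,:3]=Ro.from_euler('xyz',o['ee_rot']).as_matrix(); T[:3,3]=o['tool_pos']
    M=np.linalg.inv(T@np.array(p['hand_eye'])); p['R']=M[:3,:3]; p['t']=M[:3,3]; return p,o
def delta(o,xyz,yaw):
    y=o['ee_rot'][2]; d=np.array(xyz)-o['tool_pos']
    w=-np.rad2deg((yaw-y+np.pi)%(2*np.pi)-np.pi)
    print('now yaw',y,'tx ty tz cm',100*(d[0]*np.cos(y)+d[1]*np.sin(y)),100*(d[0]*np.sin(y)-d[1]*np.cos(y)),-100*d[2],'twist',w)
E
python3 - <<'E'
from h import *
p,o=wrist(); np.set_printoptions(suppress=True,precision=3)
print(p['hand_eye'],p['intrinsics'],o['ee_rot'])
T=cams.snapshot('top'); f=T['frame'].astype(int)
m=(f[...,0]<110).astype(np.uint8)
for nm,(x0,x1,y0,y1) in dict(pocket=(262,300,138,190),die=(206,240,140,190)).items():
    k=np.zeros_like(m);k[y0:y1,x0:x1]=m[y0:y1,x0:x1]
    cs,_=cv2.findContours(k,0,2); c=max(cs,key=cv2.contourArea)
    for z in (.024,.039,.054):
        w=np.array([onz(T,x,z)[:2] for x in c[:,0]],np.float32); print(nm,z,cv2.minAreaRect(w))
delta(o,[.53,.15,.30],np.pi)
E
```

```text
[[ 0.001 -0.973 -0.23   0.066]
 [ 1.     0.001 -0.001  0.   ]
 [ 0.001 -0.23   0.973 -0.169]
 [ 0.     0.     0.     1.   ]] [[298.789   0.    325.229]
 [  0.    298.789 198.968]
 [  0.      0.      1.   ]] [3.142 0.    2.682]
pocket 0.024 ((0.5369952321052551, 0.05010954290628433), (0.09949252754449844, 0.05294632166624069), 1.5796749591827393)
pocket 0.039 ((0.5346529483795166, 0.04846607521176338), (0.09780675172805786, 0.052049215883016586), 1.579668641090393)
pocket 0.054 ((0.5323106646537781, 0.046822600066661835), (0.0961209386587143, 0.05115209147334099), 1.579662799835205)
die 0.024 ((0.531347393989563, 0.20177586376667023), (0.02594359591603279, 0.08471217006444931), 71.45796966552734)
die 0.039 ((0.5291008949279785, 0.197562575340271), (0.025503994897007942, 0.08327683806419373), 71.45796966552734)
die 0.054 ((0.5268543362617493, 0.19334928691387177), (0.02506442740559578, 0.08184147626161575), 71.45796966552734)
now yaw 2.6817712545684476 tx ty tz cm -40.83767480124216 -18.038816647574148 -8.351271612505917 twist -26.345825493724064
```

```bash
python3 -m crank '[{"tx":-4.5,"ty":-2,"tz":-0.8,"grip":1},{"tx":-4.5,"ty":-2,"tz":-0.8,"grip":1},{"tx":-4.5,"ty":-2,"tz":-0.8,"grip":1},{"tx":-4.5,"ty":-2,"tz":-0.8,"grip":1},{"tx":-4.5,"ty":-2,"tz":-0.8,"grip":1},{"tx":-4.5,"ty":-2,"tz":-0.8,"grip":1},{"tx":-4.5,"ty":-2,"tz":-0.8,"grip":1},{"tx":-4.5,"ty":-2,"tz":-0.8,"grip":1},{"tx":-4.5,"ty":-2,"tz":-0.8,"grip":1},{"twist":-8.8,"grip":1},{"twist":-8.8,"grip":1},{"twist":-8.8,"grip":1}]'
python3 - <<'E'
from h import *
p,o=wrist(); print(o['tool_pos'],o['ee_rot'],o['time'])
save('w1',p['frame'])
for q in ['long_die_center','pocket','oval_die_center']:
    for r in cams.outline_of(p,q): print(q,r['conf'],r['centre'],[onz(p,r['centre'],z).round(4) for z in (.024,.054)])
E
```

```text
[0.24412235 0.49289866 0.2165453 ] [3.14143134e+00 4.16513822e-05 2.68176858e+00] 0.7invalid input at $[0]: expected keys tx, ty, tz, twist, grip
```

View pics/w1.png

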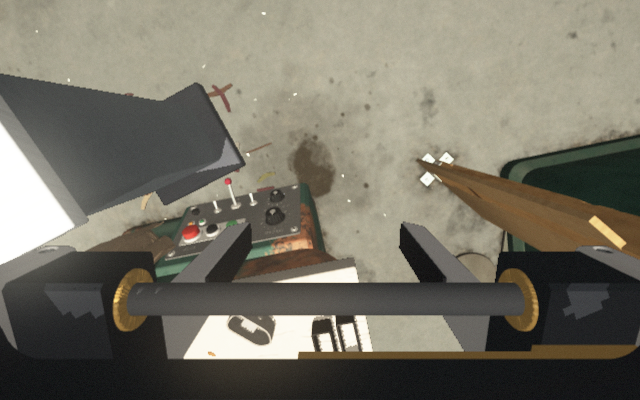

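The call needs all five keys in every row. The wrist view so far shows only the floor and cart, with the fingers at the bottom from about row 230 down.

```bash
python3 -m crank '[{"tx":-4.5,"ty":-2,"tz":-0.8,"twist":0,"grip":1},{"tx":-4.5,"ty":-2,"tz":-0.8,"twist":0,"grip":1},{"tx":-4.5,"ty":-2,"tz":0,"twist":0,"grip":1},{"tx":-4.5,"ty":-2,"tz":0,"twist":0,"grip":1},{"tx":-4.5,"ty":-2,"tz":0,"twist":0,"grip":1},{"tx":-4.5,"ty":-2,"tz":0,"twist":0,"grip":1},{"tx":-4.5,"ty":-2,"tz":0,"twist":0,"grip":1},{"tx":-4.5,"ty":-2,"tz":0,"twist":0,"grip":1},{"tx":-4.5,"ty":-2,"tz":0,"twist":0,"grip":1},{"tx":0,"ty":0,"tz":0,"twist":-8.8,"grip":1},{"tx":0,"ty":0,"tz":0,"twist":-8.8,"grip":1},{"tx":0,"ty":0,"tz":0,"twist":-8.8,"grip":1}]'
python3 - <<'E'
from h import *
p,o=wrist(); print(o['tool_pos'],o['ee_rot'],o['time'])
save('w2',p['frame'])
for q in ['long_die_center','pocket','oval_die_center']:
    for r in cams.outline_of(p,q): print(q,r['conf'],r['centre'],[onz(p,r['centre'],z).round(4) for z in (.024,.054)])
E
```

```text
time: 2.4
tool_pos: [0.5273, 0.1516, 0.2324]
ee_rot: [3.141, -0.0, -3.136]
wrist_force: [-0.4, 0.5, 0.0]
width: 0.0941
[0.52730849 0.15156083 0.23242718] [ 3.14149277e+00 -7.02085607e-05 -3.13619427e+00] 2.4
long_die_center 0.9 [340.7, 37.0] [array([0.3589, 0.1682, 0.024 ]), array([0.3671, 0.1669, 0.054 ])]
long_die_center 0.65 [27.4, 67.2] [array([ 0.3937, -0.1997,  0.024 ]), array([ 0.3991, -0.1718,  0.054 ])]
long_die_center 0.64 [34.2, 220.5] [array([ 0.5824, -0.2326,  0.024 ]), array([ 0.5727, -0.202 ,  0.054 ])]
long_die_center 0.55 [351.8, 185.9] [array([0.533 , 0.1857, 0.024 ]), array([0.5273, 0.183 , 0.054 ])]
pocket 0.85 [257.4, 177.6] [array([0.5231, 0.065 , 0.024 ]), array([0.5182, 0.0718, 0.054 ])]
oval_die_center 0.88 [142.0, 194.4] [array([ 0.546 , -0.0853,  0.024 ]), array([ 0.5393, -0.0665,  0.054 ])]
```

View pics/w2.png

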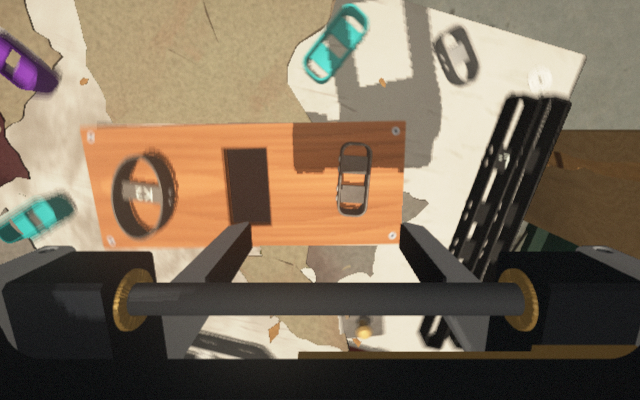

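The wrist view shows the die at about (354,180), the pocket at (248,187) and the oval at (144,194). I'll measure the die and pocket edges in an enlargement.

Run:
```python
from h import *
p,o=wrist(); print(o['tool_pos'],o['ee_rot'],o['time'])
np.savez('w3',frame=p['frame'],intrinsics=p['intrinsics'],R=p['R'],t=p['t'])
save('w3',cv2.resize(p['frame'][130:240,210:390],None,fx=4.4,fy=4.4,interpolation=cv2.INTER_CUBIC))
```

```text
[0.52714848 0.15187311 0.23251229] [3.14148274e+00 1.11481729e-04 3.14004128e+00] 2.6
```

View pics/w3.png

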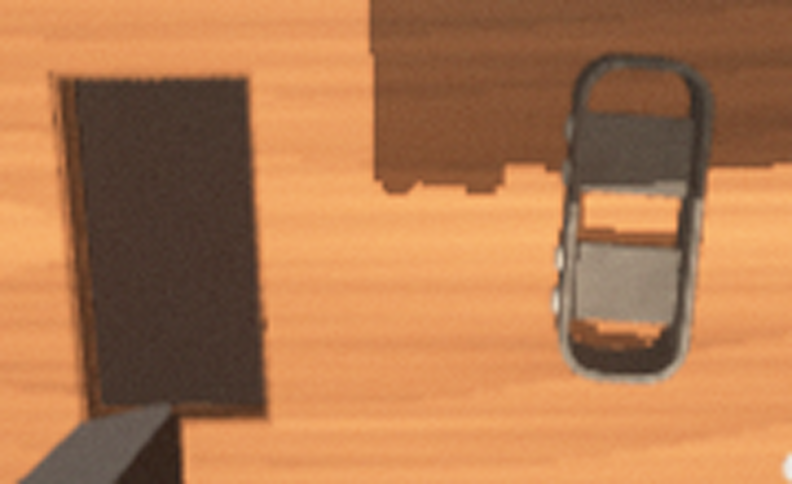

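Run:
```python
from h import *
w=np.load('w3.npz'); T=cams.snapshot('top'); np.set_printoptions(suppress=True,precision=4)
wp=lambda x,y:(x/4.4+210-.4,y/4.4+130-.4); tp=lambda x,y:(x/4+185-.4,y/4+120-.4)
print('bridges',tri(w,wp(627,283),T,tp(150,154)),tri(w,wp(633,148),T,tp(145,213)))
print('pocket corners tri',tri(w,wp(55,77),T,tp(427,257)),tri(w,wp(248,77),T,tp(333,257)),tri(w,wp(267,415),T,tp(333,88)))
P=[onz(w,wp(*c),.024)[:2] for c in [(55,77),(248,77),(267,415)]]; print('pocket wrist',np.array(P),'centre',(P[0]+P[2])/2, 'yaw',np.arctan2(*(P[2]-P[1])[::-1]))
D=[onz(w,wp(*c),.054)[:2] for c in [(648,53),(625,382),(577,95),(560,345),(713,105),(690,355)]]
print(np.array(D)); d=D[1]-D[0]; print('len',np.linalg.norm(d),'c',(D[0]+D[1])/2,'c2',np.mean(D[2:],0),'yaws',[np.arctan2(*(b-a)[::-1]) for a,b in ((D[0],D[1]),(D[2],D[3]),(D[4],D[5]))],'wid',np.linalg.norm(D[2]-D[4]))
```

```text
bridges (array([0.5422, 0.186 , 0.0319]), np.float64(0.0005459965319577297)) (array([0.5045, 0.1863, 0.0363]), np.float64(0.003718669172994516))
pocket corners tri (array([0.4858, 0.0198, 0.0143]), np.float64(0.0025031470322899787)) (array([0.4848, 0.0764, 0.0163]), np.float64(0.000843381562583558)) (array([0.5862, 0.079 , 0.022 ]), np.float64(0.0024226183713428086))
pocket wrist [[0.4839 0.0233]
 [0.4839 0.078 ]
 [0.5843 0.0791]] centre [0.5341 0.0512] yaw 0.01111271606860867
[[0.476  0.1881]
 [0.565  0.1839]
 [0.4868 0.1698]
 [0.5545 0.1659]
 [0.4894 0.2054]
 [0.5573 0.2015]]
len 0.089124060255527 c [0.5205 0.186 ] c2 [0.522  0.1856] yaws [np.float64(-0.04705444875525865), np.float64(-0.05699007298117256), np.float64(-0.05730820823510507)] wid 0.035764160158473356
```

The die is at about (0.521, 0.186), yaw -0.054. The two views put the rim at about 0.05 or lower and the bridges at 0.032 to 0.036. The pocket is at (0.5355, 0.0505), yaw about 0.02. The length and width measured at z 0.054 (89 × 36 mm) match the description.

```bash
python3 -c "
from h import *
delta(get_obs(),[.521,.186,.045],3.0876)"
```

```text
now yaw 3.140931010892437 tx ty tz cm 0.6148744736525769 3.408261396775082 18.753208514604232 twist 3.0556418413028474
```

```bash
python3 -m crank '[{"tx":0.6,"ty":3.4,"tz":2,"twist":3,"grip":1},{"tx":0,"ty":0,"tz":4,"twist":0,"grip":1},{"tx":0,"ty":0,"tz":4,"twist":0,"grip":1},{"tx":0,"ty":0,"tz":0,"twist":0,"grip":1},{"tx":0,"ty":0,"tz":0,"twist":0,"grip":1}]'
python3 - <<'E'
from h import *
p,o=wrist(); print(o['tool_pos'],o['ee_rot'],o['time'])
np.savez('w4',frame=p['frame'],intrinsics=p['intrinsics'],R=p['R'],t=p['t'])
save('w4',p['frame'])
E
```

```text
time: 3.32
tool_pos: [0.522, 0.1861, 0.1342]
ee_rot: [3.141, 0.002, 3.09]
wrist_force: [-0.1, 0.3, -0.6]
width: 0.0941
[0.52197093 0.18605361 0.13418129] [3.14083030e+00 2.24242009e-03 3.08961410e+00] 3.325
```

View pics/w4.png

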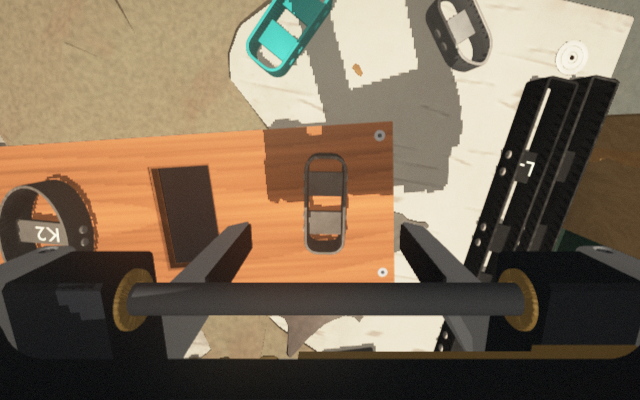

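The die is upright at (326,203) and midway between the fingers. I'll check its height from the two wrist positions, along with its centre.

Run:
```python
from h import *
np.set_printoptions(suppress=True,precision=4)
a=np.load('w3.npz');b=np.load('w4.npz'); wp=lambda x,y:(x/4.4+210-.4,y/4.4+130-.4)
print(tri(a,wp(648,53),b,(326.5,153)),tri(a,wp(625,382),b,(325.5,252)))
print('pocket',tri(a,wp(55,77),b,(148.5,167.5)),tri(a,wp(248,77),b,(209,165)))
e=[onz(b,u,.054) for u in((326.5,153),(325.5,252))]; print(e,(e[0]+e[1])/2,np.linalg.norm(e[0]-e[1]))
P=[onz(b,u,.024) for u in((148.5,167.5),(209,165),(219,262))];print(P,(P[0]+P[2])/2)
delta(get_obs(),[(e[0]+e[1])[0]/2,.186,.045],3.0876)
```

```text
(array([0.4769, 0.1895, 0.0416]), np.float64(0.0007054984797199772)) (array([0.5669, 0.1843, 0.0472]), np.float64(0.0004020319214139881))
pocket (array([0.4836, 0.0242, 0.0268]), np.float64(0.00040582520048945805)) (array([0.4846, 0.0767, 0.0174]), np.float64(0.0005221115407353446))
[array([0.4762, 0.1896, 0.054 ]), array([0.5638, 0.1843, 0.054 ])] [0.52  0.187 0.054] 0.08779940249585873
[array([0.4836, 0.0225, 0.024 ]), array([0.4842, 0.0794, 0.024 ]), array([0.5822, 0.0757, 0.024 ])] [0.5329 0.0491 0.024 ]
now yaw 3.0897280873158017 tx ty tz cm 0.2451532853820256 -0.027109816719669427 8.995923328141165 twist 0.12193042163075611
```

```bash
python3 -m crank '[{"tx":0.2,"ty":0,"tz":3,"twist":0,"grip":1},{"tx":0,"ty":0,"tz":3,"twist":0,"grip":1},{"tx":0,"ty":0,"tz":2,"twist":0,"grip":1},{"tx":0,"ty":0,"tz":1,"twist":0,"grip":1},{"tx":0,"ty":0,"tz":0,"twist":0,"grip":1},{"tx":0,"ty":0,"tz":0,"twist":0,"grip":0},{"tx":0,"ty":0,"tz":0,"twist":0,"grip":0},{"tx":0,"ty":0,"tz":0,"twist":0,"grip":0},{"tx":0,"ty":0,"tz":0,"twist":0,"grip":0},{"tx":0,"ty":0,"tz":0,"twist":0,"grip":0},{"tx":0,"ty":0,"tz":0,"twist":0,"grip":0}]'
python3 - <<'E'
from h import *
p,o=wrist(); print(o['tool_pos'],o['ee_rot'],o['time'],o['width'],o['wrist_force'])
save('w5',p['frame'])
S=cams.snapshot('side'); save('s5',cv2.resize(S['frame'][100:250,220:430],None,fx=3.5,fy=3.5,interpolation=cv2.INTER_CUBIC))
E
```

```text
time: 4.75
tool_pos: [0.5191, 0.186, 0.0424]
ee_rot: [3.142, -0.0, 3.09]
wrist_force: [0.3, 0.2, 0.3]
width: 0.0375
[0.51908033 0.18597923 0.042441  ] [ 3.14154243e+00 -6.60721758e-05  3.09025243e+00] 4.75 0.03750817074632405 [0.34421676 0.1544361  0.28903785]
```

View pics/w5.png

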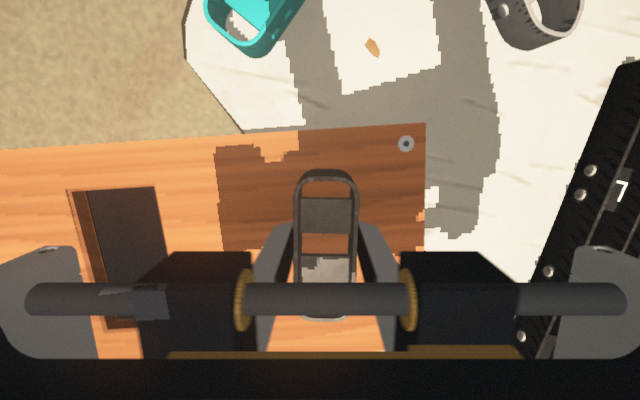

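View pics/s5.png

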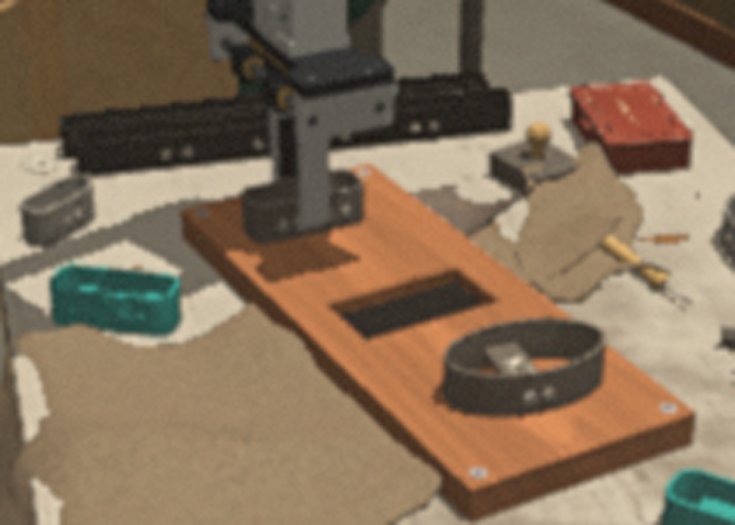

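It's gripped at 37.5 mm with negligible wrist force. Next is the slide along the plate to the pocket: d = (+14, -136) mm, so tx -2.1, ty -13.5, twist -4°.

```bash
python3 -m crank '[{"tx":-0.2,"ty":-1.0,"tz":0,"twist":0,"grip":0},{"tx":-0.2,"ty":-1.5,"tz":0,"twist":0,"grip":0},{"tx":-0.3,"ty":-1.5,"tz":0,"twist":0,"grip":0},{"tx":-0.3,"ty":-2.0,"tz":0,"twist":0,"grip":0},{"tx":-0.3,"ty":-2.0,"tz":0,"twist":0,"grip":0},{"tx":-0.3,"ty":-2.0,"tz":0,"twist":0,"grip":0},{"tx":-0.3,"ty":-2.0,"tz":0,"twist":0,"grip":0},{"tx":-0.2,"ty":-1.5,"tz":0,"twist":0,"grip":0},{"tx":0,"ty":0,"tz":0,"twist":-4,"grip":0},{"tx":0,"ty":0,"tz":0,"twist":0,"grip":0},{"tx":0,"ty":0,"tz":0,"twist":0,"grip":0}]'
python3 - <<'E'
from h import *
p,o=wrist(); print(o['tool_pos'],o['ee_rot'],o['time'],o['width'],o['wrist_force'])
np.savez('w6',frame=p['frame'],intrinsics=p['intrinsics'],R=p['R'],t=p['t'])
save('w6',p['frame'])
S=cams.snapshot('side'); save('s6',cv2.resize(S['frame'][100:250,220:430],None,fx=3.5,fy=3.5,interpolation=cv2.INTER_CUBIC))
E
```

```text
time: 6.22
tool_pos: [0.5329, 0.0498, 0.0422]
ee_rot: [-3.142, -0.001, -3.124]
wrist_force: [-0.4, -0.6, -2.2]
width: 0.0357
[0.5329454  0.04976796 0.04223597] [-3.14151525e+00 -5.02984001e-04 -3.12419296e+00] 6.225 0.03570341459993347 [-0.38024042 -0.55991995 -2.15887345]
```

View pics/w6.png

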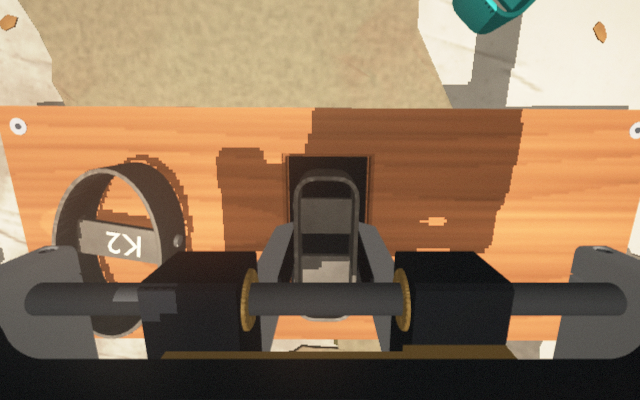

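View pics/s6.png

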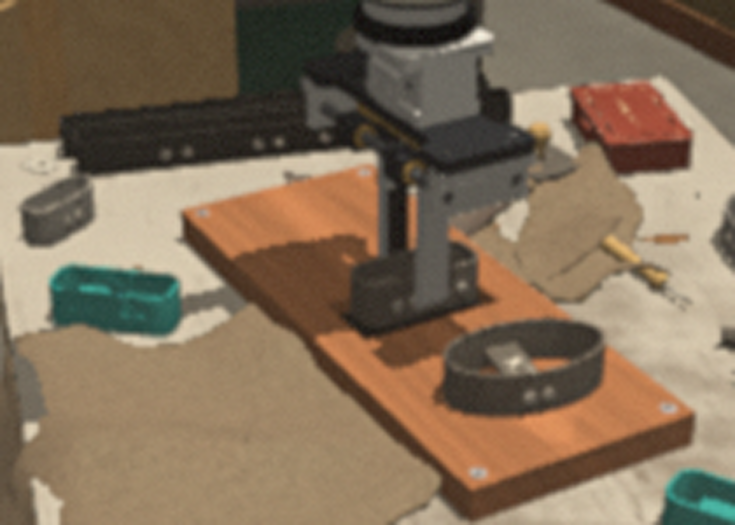

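The die (col 295–357, near end at row 177) is held over the pocket (col 287–372, near edge at row 155). I'll check the centring.

Run:
```python
from h import *
b=np.load('w6.npz'); np.set_printoptions(suppress=True,precision=4)
print('pocket near edge',onz(b,(287,155),.024),onz(b,(372,155),.024))
for z in(.052,.054): print('die end',onz(b,(326,177),z))
save('w6c',cv2.resize(b['frame'][140:260,270:390],None,fx=5,fy=5,interpolation=cv2.INTER_CUBIC))
```

```text
pocket near edge [0.4836 0.0252 0.024 ] [0.4827 0.0781 0.024 ]
die end [0.4926 0.0496 0.052 ]
die end [0.4922 0.0496 0.054 ]
```

View pics/w6c.png

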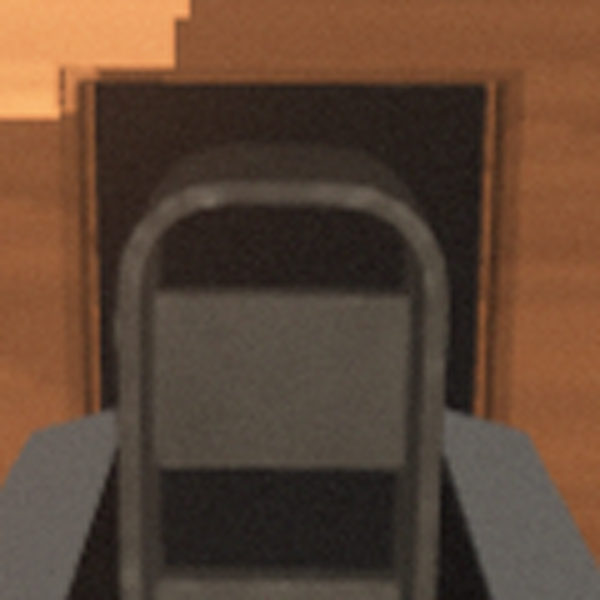

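```bash
python3 -m crank '[{"tx":0.2,"ty":0.1,"tz":0,"twist":0,"grip":0},{"tx":0,"ty":0,"tz":0.3,"twist":0,"grip":0},{"tx":0,"ty":0,"tz":0.1,"twist":0,"grip":0},{"tx":0,"ty":0,"tz":0,"twist":0,"grip":0},{"tx":0,"ty":0,"tz":0,"twist":0,"grip":0.6},{"tx":0,"ty":0,"tz":0,"twist":0,"grip":0.6},{"tx":0,"ty":0,"tz":0,"twist":0,"grip":0.6},{"tx":0,"ty":0,"tz":0,"twist":0,"grip":0.6}]'
python3 - <<'E'
from h import *
p,o=wrist(); print(o['tool_pos'],o['ee_rot'],o['time'],o['width'],o['wrist_force'])
S=cams.snapshot('side')
a=cv2.resize(p['frame'],(480,300)); b=cv2.resize(S['frame'][150:225,290:410],(480,300),interpolation=cv2.INTER_CUBIC)
save('ws7',np.vstack([a,b]))
E
```

```text
time: 7.32
tool_pos: [0.5313, 0.051, 0.0387]
ee_rot: [3.142, 0.0, -3.123]
wrist_force: [-0.2, -0.1, 0.3]
width: 0.0561
[0.5312897  0.05101173 0.03868057] [ 3.14152009e+00  4.42532372e-04 -3.12324738e+00] 7.325 0.05613636715202633 [-0.19753925 -0.10119413  0.25780171]
```

View pics/ws7.png

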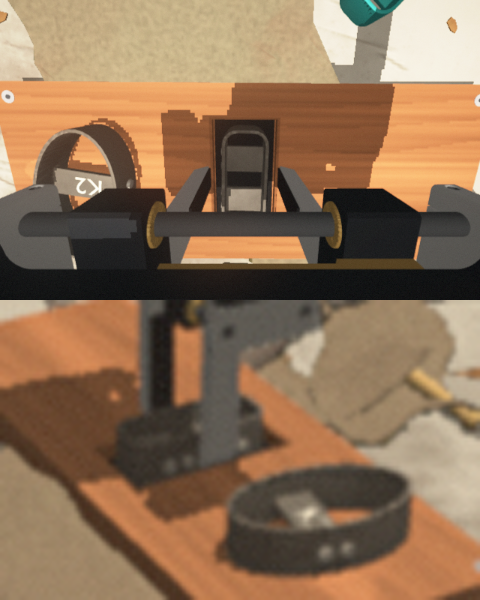

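Released at 56 mm. In the side view the die has sunk, with its wall now mostly below its earlier level. I'll lift straight up and verify.

```bash
python3 -m crank '[{"tx":0,"ty":0,"tz":-1,"twist":0,"grip":0.6},{"tx":0,"ty":0,"tz":-3,"twist":0,"grip":0.6},{"tx":0,"ty":0,"tz":-4,"twist":0,"grip":0.6},{"tx":0,"ty":0,"tz":-5,"twist":0,"grip":0.6},{"tx":0,"ty":0,"tz":-4,"twist":0,"grip":0.6},{"tx":0,"ty":0,"tz":0,"twist":0,"grip":0.6},{"tx":0,"ty":0,"tz":0,"twist":0,"grip":0.6}]'
python3 - <<'E'
from h import *
p,o=wrist(); print(o['tool_pos'],o['time'])
np.savez('w8',frame=p['frame'],intrinsics=p['intrinsics'],R=p['R'],t=p['t'])
S=cams.snapshot('side')
a=cv2.resize(p['frame'][120:230,260:400],(560,440),interpolation=cv2.INTER_CUBIC); save('w8',a)
save('s8',cv2.resize(S['frame'][150:225,290:410],(720,450),interpolation=cv2.INTER_CUBIC)); save('w8f',p['frame'])
E
```

```text
time: 8.3
tool_pos: [0.5307, 0.051, 0.2079]
ee_rot: [3.142, -0.001, -3.123]
wrist_force: [0.1, -0.7, -0.9]
width: 0.0564
[0.53071516 0.0510142  0.20785195] 8.3
```

View pics/w8.png

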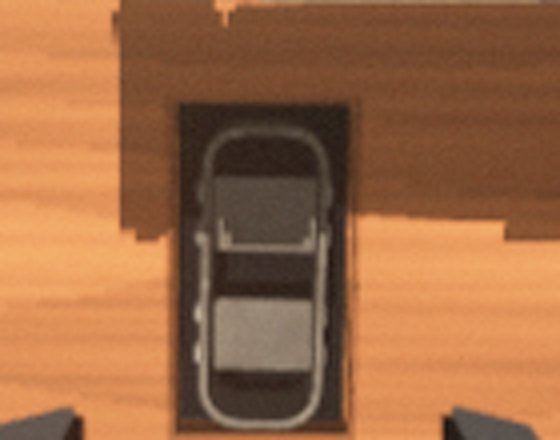

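View pics/s8.png

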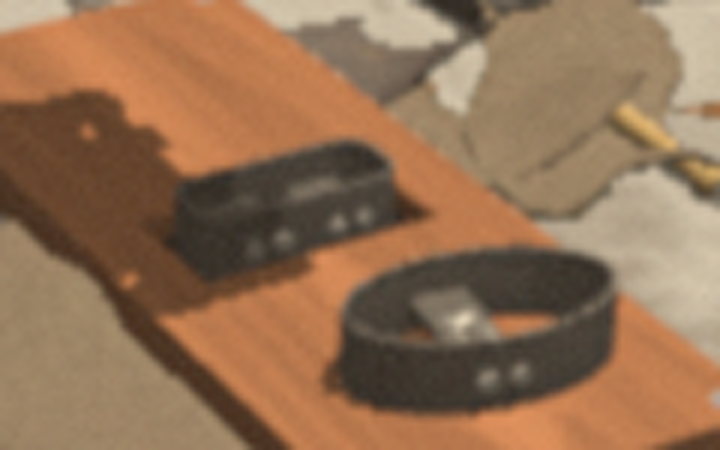

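View pics/w8f.png

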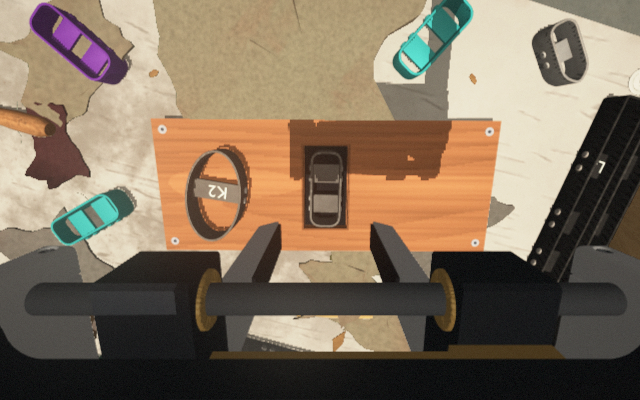

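The die lies inside the pocket outline, with its rim at crop rows 125–430 against the pocket's 100–432. I'll check its height and pose numerically.

Run:
```python
from h import *
np.set_printoptions(suppress=True,precision=4)
b=np.load('w8.npz'); wp=lambda x,y:(x/4+260-.4,y/4+120-.4)
for z in (.042,.054):
    e=[onz(b,wp(*c),z) for c in((268,125),(261,430))]; d=e[1]-e[0]
    print(z,'len',np.linalg.norm(d),'c',(e[0]+e[1])/2,'yaw',np.arctan2(d[1],d[0]))
P=[onz(b,wp(*c),.024) for c in((172,102),(355,102),(352,434),(172,434))]; print('pocket',np.mean(P,0),np.ptp(P,0))
T=cams.snapshot('top');S=cams.snapshot('side'); save('t9',cv2.resize(T['frame'][120:210,185:375],None,fx=4,fy=4,interpolation=cv2.INTER_CUBIC))
# predicted rim for seated (.042) / unseated (.054) in the top & side views
C=np.mean(P,0); im=S['frame'].copy()
im=cv2.resize(im[150:225,290:410],(720,450),interpolation=cv2.INTER_CUBIC)
for z,col in((.042,(0,255,0)),(.054,(255,0,0)),(.012,(0,0,255))):
    pts=[]
    for a in np.linspace(0,2*np.pi,80):
        sx=np.cos(a);sy=np.sin(a); ang=np.arctan2(d[1],d[0]); lx=.0252*np.sign(sx)*(abs(sx)>1e-9)+.0188*sx; ly=.0188*sy
        x=(e[0]+e[1])/2; pts.append([x[0]+lx*np.cos(ang)-ly*np.sin(ang)+0,x[1]+lx*np.sin(ang)+ly*np.cos(ang),z])
    q=(np.array(S['R'])@np.array(pts).T).T+S['t']; q=q@np.array(S['intrinsics']).T; q=q[:,:2]/q[:,2:]
    cv2.polylines(im,[((q-[290,150])*6).astype(np.int32)],True,col,1)
save('s9',im)
```

```text
0.042 len 0.08885921358759426 c [0.5333 0.0516 0.042 ] yaw -0.0024464794990322076
0.054 len 0.08567446695442264 c [0.5309 0.0516 0.054 ] yaw -0.0024464794990321503
pocket [0.5343 0.0511 0.024 ] [0.1026 0.0561 0.    ]
```

View pics/s9.png

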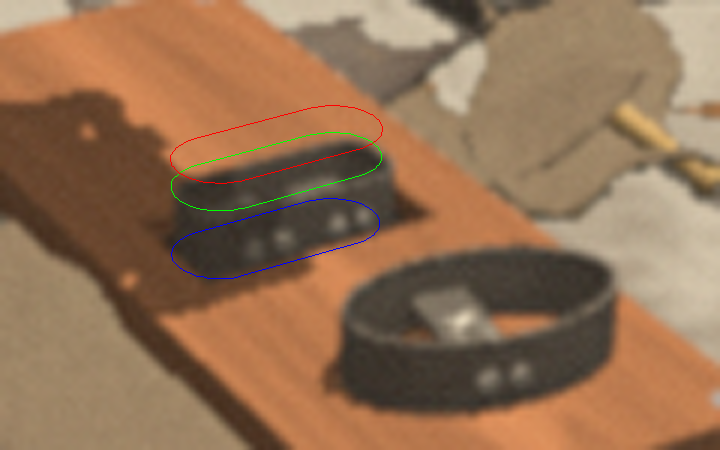

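View pics/t9.png

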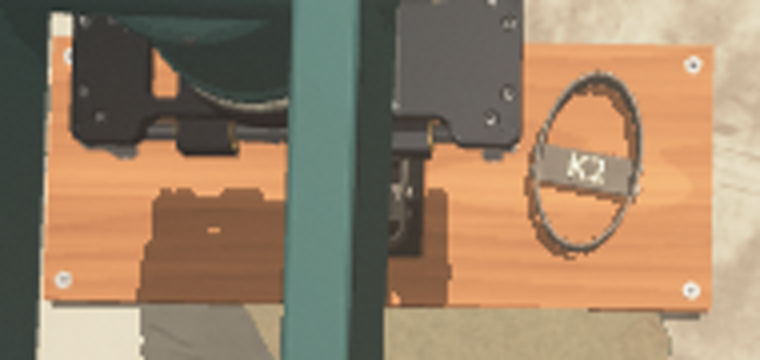

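The rim matches the seated prediction (green, z 0.042) and sits clearly below the unseated one (red). The oval is in exactly the same pixels as at the start.

```bash
python3 -c "
from bench import *
print(ticket.close_job(), get_obs()['time'])"
```

```text
the job is handed in; nothing more can be done
the job is handed in; nothing more can be done
```

I gripped the dark straight-sided die across its width and slid it about 136 mm along the plate, holding the tool height steady. I lowered it 4 mm into the pocket, released it and withdrew upward. The job was handed in at about 8.5 s, and no verdict is reported.

**Position:** the last wrist-camera check put the die's centre about 1 mm from the pocket's, with a yaw difference of about 0.02 rad at most. The gripper was about 0.2 m up and clear.

**Seating:** the die's apparent length (88.9 mm at rim height 42 mm, against 85.7 mm at 54 mm) and the side view both fit it sitting flat on the pocket floor. I could not triangulate the final height because the arm partly blocked the top view.

**Oval die:** it showed in the same pixels in the top view as at the start, so it did not move visibly.

**Disagreements:**
- The early two-view heights scattered: rim and bridges read 5–12 mm below the stated heights, and the pocket's edge read from 10 mm below to 3 mm above.
- The side-view overlay sat about 2 px to one side.
- The first move call was refused for missing keys and moved nothing.

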